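# Dock the listening receiver and roll its volume wheel to off

## Robot

A 6-joint arm with a two-finger parallel gripper is mounted at the origin on a cart in front of the work surface, level with it; the furniture and walls round the work are solid. World frame = base frame: x ahead of the robot, y to its left, z up, the work surface at z = 0. Lengths are in m, angles in rad, forces in N, time in s.
With the tool pointing down it reaches from about 0.3 to 0.95 m from the base axis. Payload 3.1 kg.
Tool frame: the origin (TCP) lies between the finger pads; the fingertips stand 8 mm ahead of it and the grasp point (between the pads) lies 11 mm behind it; z points along the fingers, y is the line along which they close (so a half turn about z gives the same grasp; the last joint's range is limited). The gripper opens to 85 mm and grips with 20 to 120 N. Pads are 22 mm wide; open, the fingers measure 114 mm over their backs; the gripper's body (76 mm by 85 mm) begins 54 mm behind the grasp point. The pads swing forward as they close: fully open they stand 13 mm farther back than shut.
Start: joints at [-1.283, 0.308, 1.634, -0, 1.2, -0.07], TCP at [0.219, -0.585, 0.239] pointing down, gripper open.
Joint ranges: [-3.06, 3.06], [-0.79, 1.96], [0.05, 2.63], [-1.19, 4.34], [0.05, 2.64], [-2.94, 2.94]. Speed limits (rad/s): [2.79, 2.79, 3.14, 3.14, 3.14, 3.14].

## Interface

Orientations are given as a rotation vector (axis times angle).
In Python, from rig import bot, monitor, cams gives the robot as it stands. Calls block until the motion is done:
- bot.move_to(position, orientation): joint-space move of the TCP to a pose.
- bot.move_linear(position, rate=0.15, rot=None): straight line of the TCP; rot=None keeps the orientation; rate is the mean speed in m/s.
- bot.set_joints(angles): joint-space move.
- bot.command_gripper(opening, effort=None): opening from 0.0 (shut) to 1.0 (fully open); effort is the grip in N (None keeps the last); returns when the fingers have stopped.
- bot.hold(seconds).
- bot.solve_ik(position, orientation): joint angles nearest the present ones, or None.
- monitor.get_obs(): the state.
- cams.read_camera(name): name is "scene" or "top" or "wrist"; returns a dict with "frame" (400x640x3 uint8, red, green, blue), "camera_matrix" (3x3 intrinsics, pixels), "D" ([k1, k2, p1, p2, k3] as OpenCV has them; the pictures are not rectified), "R" (3x3) and "t" (3): a world point X has camera coordinates R X + t. Camera axes: x right, y down, z forward; pixel columns grow to the right and rows downward; lengths in m; the calibration is good to about 2 mm. A picture is of the moment at which its call begins. There is no depth.
A pose or a line that the arm cannot do raises bot.MotionError and nothing moves.
- bot.close_job(): hands the job in; it is judged then, once.
Trained networks look in a picture, given as the dict that the camera call returned (one of the last four; its "shot" number tells which), for a name from the list of things; names that differ only in an ending like _2 or _b are one class to them, and where a whole thing is asked for, a point or a joint stands for the part that bears it (a point fixed in the world has none). Each returns a list of dicts, best first, with "p" (0 to 1); they miss things now and then, are a little off and sometimes report something else, mostly with a low value. They report only what shows in the picture. A call takes as long as a camera call. They do not tell look-alikes from the thing itself.
- cams.outline_of(picture, thing): "mask" (400x640 bool, what is visible of it) and "extent" ([centre column, centre row, width, height] in pixels, round what is visible of it).
The state is a dict: "time_s": time; "joint_positions": joint angles; "joint_vel": joint speeds; "effort": joint torques, N m; "tool_pos": TCP position; "orientation": TCP orientation; "force": force on the tool from outside, world axes, zero at the start; "moment": the same for the moment, N m; "opening": opening from 0.0 (shut) to 1.0 (fully open); "grasp_force": force on a finger pad.
Only numpy, scipy, OpenCV 4.12 (cv2) and the standard library are available. Lean on these libraries where they do the work, as an engineer would, in place of code of your own. Each camera call takes 0.05 s, during which the arm holds its last target. There are 200 camera calls.

## Task

Put the pocket listening receiver that stands on the case back on charge: lower it into the free bay of the two-bay charging dock, facing the same way as the one already in it, and let go of it. Then, with the dock holding it, roll the volume wheel in its top edge with a fingertip towards the earphone socket until it comes up against its off stop. Press the wheel only lightly (it and the sprung charging contacts are delicate), leave the receiver seated and do not disturb the docked neighbour.

Things in the scene. Friction and masses are not known exactly. Their poses are not given: they have to be found in the camera images.
- receiver: The loose pocket receiver: an upright grey plastic box 24 mm thick (its x), 64 mm wide (its y) and 96 mm tall (z), 0.15 kg, standing on its foot. Origin at the centre of the underside, z up, its dark front panel with a small window facing its -x. Take it from above across the 24 mm thickness, near the top.
- wheel_crown (a point): Mean top of the volume wheel's rim, on the receiver, 99.5 mm above its underside, 12 mm to -y of the middle. The wheel: an old ribbed rubber disc, radius 16 mm, 9 mm thick, axis along the receiver's x, sunk in a slot, 3.5 mm proud; it runs out of true, so the rim's height changes by up to 1.2 mm either way. Stroke it along the receiver's y, several times, pressing 5 to 9 N, never over 15.
- socket (a point): Centre of the steel earphone socket (10 mm ring) in the top edge of the receiver, 21 mm to +y of the middle, 96 mm above the underside.
- volume_wheel (a joint): Angle of the volume wheel, 0 at the off stop, up to 4.4 rad at loudest. It falls as the wheel's crown is stroked towards the socket (the receiver's +y) and stays where it is left. It starts between 2.2 and 3.4. Its friction takes about 2.8 N along the rim; at the stop the finger drags and the force climbs.
- dock: Fixed grey plastic two-bay charging dock, 184 mm along its y, 72 mm deep (plus a low fascia to -x), 46 mm high, origin at the centre of the underside, front to -x. The bays are at y = +45 mm (free) and y = -45 mm (taken), 27 mm by 67 mm inside with 3 mm chamfered mouths. A receiver faces the dock's -x, its axes parallel to the dock's.
- bay (a point): In the free bay, where the middle of the receiver's underside comes to rest: on sprung charging contacts 12.8 mm above the dock's underside, 33 mm below the mouth. The contacts give about 1 mm for every 8 N and bottom after 2 mm, so a seated receiver yields a little when its top is pressed; it also has 1.5 mm of play each side and rocks slightly under the stroke.
- bay_mouth (a point): Centre of the free bay's mouth, at the dock's top, 46 mm above its underside.
- docked_receiver: An identical receiver already in the other bay. Leave it alone. Origin at the centre of its underside.
Not all that is in view belongs to the job. Leave any green or purple look-alike of the receiver alone.

How it is judged:
On the way, in this order (a step that is already met when the one before it is completed fails the run):
1. the receiver sits home in the free bay, facing as its neighbour, and is let go, its wheel not yet at off (distance between receiver and bay below 0.005 m and angle between receiver's own z axis and vertical below 0.08 rad and y of socket in the frame of dock above 0.055 m and contact force between the fingers and receiver below 0.1 N), for 0.2 s.
2. the wheel is rolled to its off stop while the receiver sits in the bay (value of joint volume_wheel below 0.12 rad and distance between receiver and bay below 0.006 m), for 0.1 s.
At the end, for the whole second after the job is handed in: The receiver rests upright (within 0.08 rad) in the free bay, its underside within 5 mm of the bay's rest point, socket on the +y side of the dock as the neighbour's, and its volume wheel is within 0.12 rad of the off stop (value of joint volume_wheel below 0.12 rad and distance between receiver and bay below 0.005 m and angle between receiver's own z axis and vertical below 0.08 rad and y of socket in the frame of dock above 0.055 m and linear speed of receiver below 0.01 m/s); the robot touches nothing.
It fails at once if the volume wheel is pressed with more than 15 N (contact force between anything else and volume_wheel above 15 N).
It fails at once if the docked neighbour is shifted by more than 8 mm (distance of docked_receiver from where it was at the start of the episode above 0.008 m).
It also fails if it takes over 72 s, if anything falls off the work surface, if the arm or the gripper's body presses on something with over 40 N, if the wrist force passes 120 N, or if a joint passes its speed limit or range.

## Working session

There is one attempt and no reset: what is moved stays moved. The work goes in short steps, each a Python script; the robot and the scene stay as the last script left them, time stands still between calls to the robot, and variables do not carry over. Pictures are saved under pics/ and viewed, at most 10 in all, crops included, and the job is handed in when it is done.

```bash
ls; mkdir -p pics; python3 - <<'E'
from rig import bot, monitor, cams
import cv2,numpy as np,pickle
o=monitor.get_obs();print(o['time_s'],o['tool_pos'],o['orientation'],o['force'])
d={}
for n in ['scene','top']:
    p=cams.read_camera(n);d[n]=p
    cv2.imwrite(f'pics/{n}0.png',p['frame'][:,:,::-1])
    print(n,p['camera_matrix'].tolist(),p['D'],p['R'].tolist(),p['t'])
    for t in ['receiver','docked_receiver','dock','socket','volume_wheel']:
        for r in cams.outline_of(p,t): print(t,r['p'],r['extent'])
pickle.dump(d,open('d0.pkl','wb'))
E
```

```text
pics
0.0 [ 0.21864351 -0.58466258  0.23806469] [-3.08923670e+00 -5.58638371e-01  3.99979855e-04] [ 0.680109   -1.24832323 -0.00405144]
scene [[472.1293410903625, 0.0, 312.1879334859821], [0.0, 472.1293410903625, 193.12256474364557], [0.0, 0.0, 1.0]] [0.00195875 0.         0.         0.         0.        ] [[-0.6536985849008039, -0.7566497152022553, 0.012624127020594844], [-0.5301205209364143, 0.4459591125301464, -0.7211745303554672], [0.5400466585220122, -0.478123078752396, -0.6926383819739844]] [0.36406348 0.32224034 0.78956709]
receiver 0.73 [254.1, 207.2, 33.1, 48.5]
receiver 0.62 [312.4, 256.8, 33.4, 59.1]
receiver 0.58 [255.0, 250.3, 37.7, 57.0]
docked_receiver 0.78 [344.0, 165.1, 25.4, 38.9]
dock 0.88 [331.3, 198.9, 79.0, 64.5]
socket 0.82 [253.7, 210.2, 33.0, 50.3]
socket 0.74 [310.0, 259.2, 33.7, 51.4]
socket 0.71 [257.2, 248.7, 38.7, 50.0]
volume_wheel 0.55 [246.8, 198.4, 9.8, 7.9]
top [[383.3495354985208, 0.0, 310.68577381090404], [0.0, 383.3495354985208, 203.30966811946757], [0.0, 0.0, 1.0]] [-0.06431909  0.          0.          0.          0.        ] [[0.0149958656846004, -0.9998875551660584, 3.219335203996206e-05], [-0.9936148185232818, -0.014905390789546578, -0.11183658496376225], [0.11182448937203039, 0.001645098615096128, -0.9937266109082675]] [0.04409609 0.52396187 0.88569739]
receiver 0.84 [247.5, 213.6, 37.8, 14.0]
receiver 0.69 [275.8, 173.8, 35.6, 16.3]
receiver 0.68 [275.9, 250.4, 10.1, 26.9]
docked_receiver 0.57 [370.8, 188.0, 35.2, 20.8]
docked_receiver 0.52 [249.8, 212.1, 13.6, 5.9]
dock 0.78 [350.8, 202.4, 85.0, 52.1]
socket 0.98 [275.6, 251.8, 14.3, 32.0]
socket 0.82 [276.8, 175.8, 34.6, 20.5]
socket 0.61 [248.1, 212.4, 36.8, 19.5]
volume_wheel 0.52 [247.2, 210.9, 12.2, 6.1]
volume_wheel 0.51 [267.1, 169.5, 9.1, 6.6]
volume_wheel 0.46 [275.9, 256.1, 4.2, 15.3]
```

```bash
python3 - <<'E'
import cv2,pickle
d=pickle.load(open('d0.pkl','rb'))
a=d['scene']['frame'][130:300,210:410,::-1];b=d['top']['frame'][150:280,220:420,::-1]
a=cv2.resize(a,None,fx=4,fy=3.4*4/3.4,interpolation=2)[:600];cv2.imwrite('pics/a.png',cv2.resize(d['scene']['frame'][150:300,210:410,::-1],(800,600),interpolation=2))
cv2.imwrite('pics/b.png',cv2.resize(b,None,fx=4,fy=4,interpolation=2))
E
```

```text
(no output)
```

View pics/scene0.png

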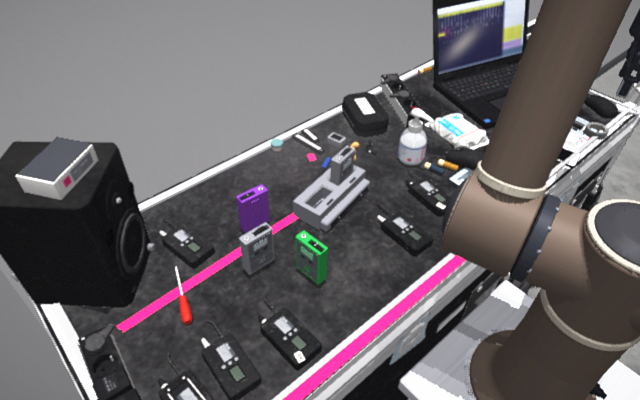

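View pics/b.png

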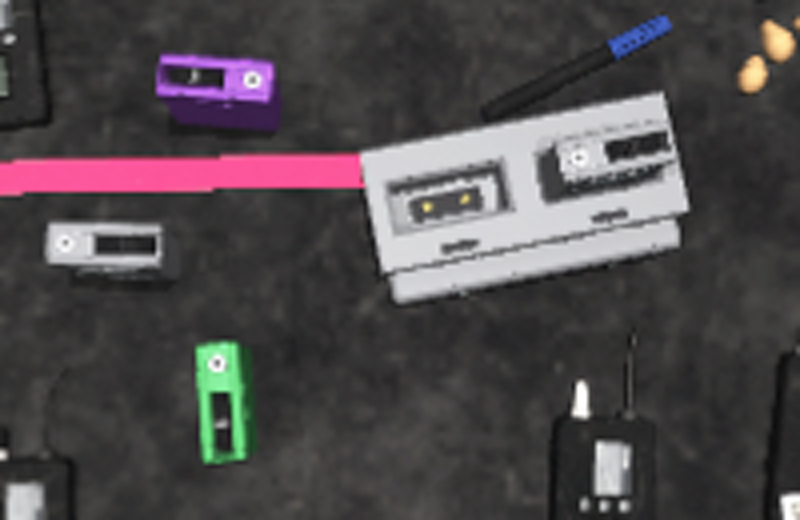

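View pics/a.png

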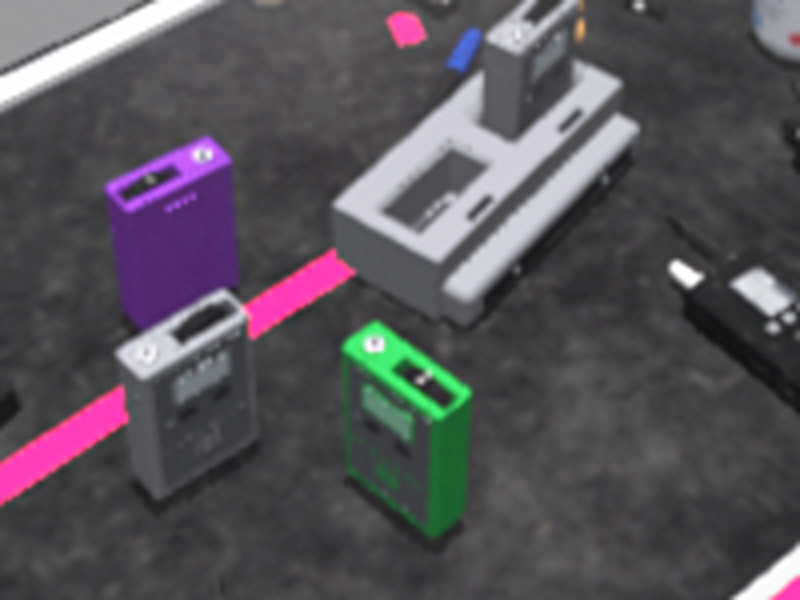

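The grey receiver stands at about (246,211) in the top view. It faces -x with its socket to the left (+y), the same way as the docked neighbour, so only a small turn of about 10° is needed. The purple receiver is at about (273,170) and the green one at (275,250). The free bay is at about (332,200). Next is a closer look with the wrist camera.

```bash
cat > h.py <<'E'
from rig import bot, monitor, cams
import cv2,numpy as np
from scipy.spatial.transform import Rotation as Ro
def unp(p,uv,z):
    n=cv2.undistortPoints(np.array(uv,float).reshape(-1,1,2),p['camera_matrix'],np.array(p['D'])).reshape(-1,2)
    d=np.c_[n,np.ones(len(n))]@p['R']; c=-p['R'].T@p['t']
    return c+d*((z-c[2])/d[:,2])[:,None]
def proj(p,X):
    return cv2.projectPoints(np.array(X,float).reshape(-1,1,3),cv2.Rodrigues(p['R'])[0],p['t'],p['camera_matrix'],np.array(p['D']))[0].reshape(-1,2)
def down(th):  # tool z down, tool x at yaw th
    return Ro.from_matrix(np.array([[np.cos(th),np.sin(th),0],[np.sin(th),-np.cos(th),0],[0,0,-1]])).as_rotvec()
E
python3 - <<'E'
from h import *
import pickle
p=pickle.load(open('d0.pkl','rb'))['top']
f=lambda q:(np.array(q)/4+[220,150])
r=unp(p,f([[66,243],[125,244]]),.096);print('rec',r)
b=unp(p,f([[450,198],[362,154],[665,93],[688,212],[385,272]]),.046);print('bay/corners',b)
m=(r[0,:2]+b[0,:2])/2;print(m)
for th in (np.pi/2,-np.pi/2):
    print(th,bot.solve_ik([m[0],m[1],.3],down(th)))
th=np.pi/2
bot.move_to([m[0]-.05,m[1],.30],down(th))
p=cams.read_camera('wrist');pickle.dump(p,open('w1.pkl','wb'))
cv2.imwrite('pics/w1.png',p['frame'][:,:,::-1]);print(-p['R'].T@p['t'],p['R'].tolist())
o=monitor.get_obs();print(o['time_s'],o['tool_pos'],o['joint_positions'])
E
```

```text
rec [[0.49671772 0.21573002 0.096     ]
 [0.4966686  0.18296332 0.096     ]]
bay/corners [[ 0.5311356   0.00087288  0.046     ]
 [ 0.55644324  0.05288517  0.046     ]
 [ 0.59578358 -0.12617005  0.046     ]
 [ 0.52497184 -0.13917933  0.046     ]
 [ 0.48707232  0.03842088  0.046     ]]
[0.51392666 0.10830145]
1.5707963267948966 [ 1.24776033e-01  6.13423080e-02  1.80040194e+00 -4.44089210e-16
  1.27984841e+00  1.24776033e-01]
-1.5707963267948966 None
[0.46517648 0.17457685 0.43496591] [[0.99999938933135, -0.0007607399198880315, 0.000801630652858061], [-0.0009445555997394007, -0.9649017673925455, 0.26260938120612226], [0.0005737173941181869, -0.2626099780235278, -0.9649018967184362]]
3.2583 [0.46419282 0.10764946 0.29991324] [ 1.36599200e-01 -3.96040596e-02  1.90259420e+00 -2.18337059e-04
  1.27872202e+00  1.37881456e-01]
```

View pics/w1.png

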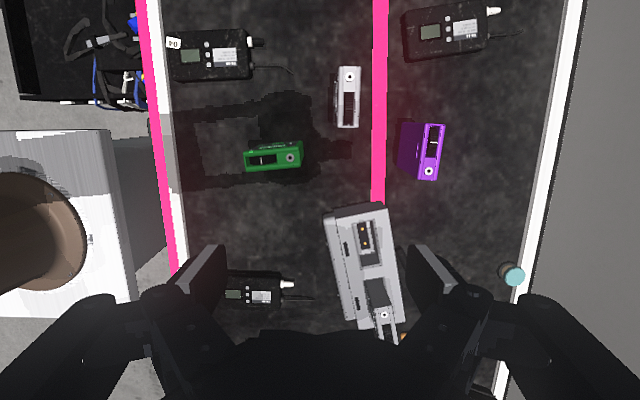

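The wrist view shows the grey receiver at (348,97) with its socket at the +y end, and the free bay at (364,237). I'll take closer shots of each.

```bash
python3 - <<'E'
from h import *
import pickle
out=[]
for n,c,th in (('wd',(.531,.001,.046),np.pi/2),('wr',(.4967,.195,.096),np.pi/2)):
    bot.move_to([c[0],c[1]-.06,.22 if n=='wd' else .25],down(th)); bot.hold(.3)
    p=cams.read_camera('wrist');pickle.dump(p,open(n+'.pkl','wb'))
    u,v=proj(p,[c])[0];print(n,u,v,cams.outline_of(p,'receiver' if n=='wr' else 'dock')[0]['extent'])
    u0=int(np.clip(u-100,0,440));v0=int(np.clip(v-100,0,200));print(u0,v0)
    out.append(cv2.resize(p['frame'][v0:v0+200,u0:u0+133 if 0 else u0+200],(400,400)) if 0 else cv2.resize(p['frame'][v0:v0+200,u0+33:u0+166],(400,600),interpolation=2))
cv2.imwrite('pics/c.png',np.hstack(out)[:,:,::-1]);print(monitor.get_obs()['time_s'])
E
```

```text
wd 314.5717607742373 125.7524551137079 [320.0, 164.4, 118.2, 181.4]
214 25
wr 314.60953102298345 123.86352165802114 [319.8, 124.4, 33.9, 72.0]
214 23
5.6833
```

View pics/c.png

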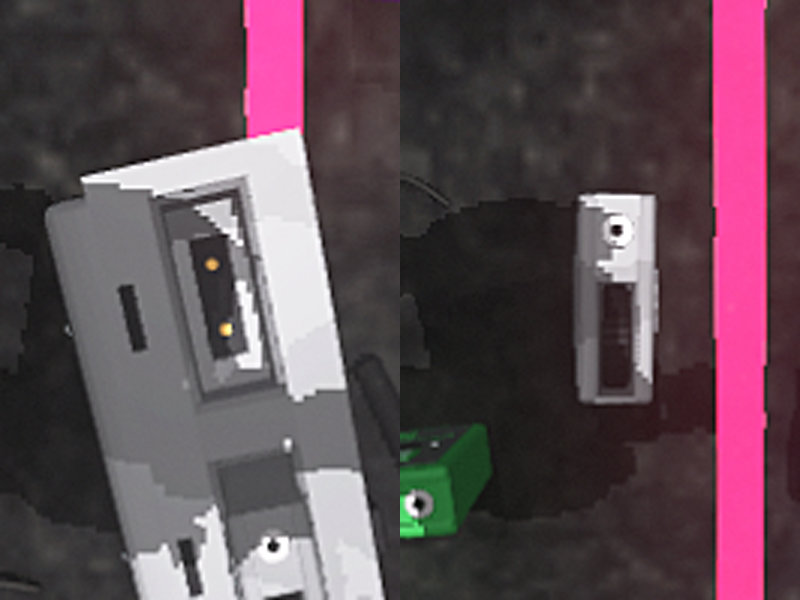

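```bash
python3 - <<'E'
from h import *
import pickle
d=pickle.load(open('wd.pkl','rb'));r=pickle.load(open('wr.pkl','rb'))
s=np.array([133/400,1/3])
M=unp(d,np.array([[152,200],[247,178],[290,385],[195,405]])*s+[247,25],.046)
print('mouth',M,M.mean(0),np.linalg.norm(np.diff(M,axis=0),axis=1))
C=unp(d,np.array([[82,178],[300,128]])*s+[247,25],.046);print('corners',C)
N=unp(d,np.array([[273,546]])*s+[247,25],.1088);print('nb socket',N)
a=[np.degrees(np.arctan2(-(v[0]),v[1])) for v in (M[0]-M[3],M[1]-M[2])]
v=C[1]-C[0];a.append(np.degrees(np.arctan2(v[1],v[0])));print('yaw',a,np.linalg.norm(v))
R=unp(r,np.array([[217,231],[217,338],[178,195],[255,195],[255,403],[178,403]])*s+[247,23],.096)
print('rec',R,R[2:].mean(0))
y=np.radians(np.mean(a));u=np.array([-np.sin(y),np.cos(y)])
print('bay from mouth',M.mean(0)[:2],'from nb',N[0,:2]+u*(90-21)/1e3)
f=np.array([np.cos(y),np.sin(y)])
print('from end edge',C.mean(0)[:2]-u*.047)
E
```

```text
mouth [[ 0.514306    0.03353532  0.046     ]
 [ 0.54513145  0.04039769  0.046     ]
 [ 0.56069371 -0.02656346  0.046     ]
 [ 0.52820269 -0.03350407  0.046     ]] [0.53708347 0.00346637 0.046     ] [0.03158007 0.06874576 0.03322406]
corners [[0.49173084 0.04032954 0.046     ]
 [0.56189629 0.05566095 0.046     ]]
nb socket [[ 0.55117165 -0.06529623  0.1088    ]]
yaw [np.float64(11.711066093506389), np.float64(13.083692467826598), np.float64(12.325617417766065)] 0.07182090542867056
rec [[0.5009298  0.21633312 0.096     ]
 [0.50095596 0.18414628 0.096     ]
 [0.48913251 0.22680469 0.096     ]
 [0.5124101  0.22677248 0.096     ]
 [0.51311648 0.16367766 0.096     ]
 [0.48851302 0.16371669 0.096     ]] [0.50079303 0.19524288 0.096     ]
bay from mouth [0.53708347 0.00346637] from nb [0.53638613 0.00210101]
from end edge [0.53688486 0.00208698]
```

```bash
cat >> h.py <<'E'
REC=np.array([.5008,.1952]);BAY=np.array([.5370,.0022]);YAW=.215
E
python3 - <<'E'
from h import *
st=lambda:(lambda o:print(round(o['time_s'],2),o['tool_pos'].round(4),np.round(o['force'],2),round(o['opening'],3),round(float(np.max(o['grasp_force'])),2)))(monitor.get_obs())
bot.command_gripper(.62,25)
bot.move_linear([*REC,.17],rate=.15,rot=down(np.pi/2));st()
bot.move_linear([*REC,.072],rate=.08);st()
bot.command_gripper(0,25);st()
bot.move_linear([*REC,.16],rate=.1);st()
bot.move_linear([*BAY,.16],rate=.15,rot=down(np.pi/2+YAW))
bot.move_linear([*BAY,.072+.052],rate=.08);bot.hold(.3);st()
f0=np.array(monitor.get_obs()['force'])
p=cams.read_camera('wrist');cv2.imwrite('pics/w3.png',p['frame'][:,:,::-1])
p=cams.read_camera('top');u,v=proj(p,[[*BAY,.1]])[0].astype(int)
p2=cams.read_camera('scene');a,b=proj(p2,[[*BAY,.1]])[0].astype(int)
g=lambda q,u,v:cv2.resize(q['frame'][v-50:v+50,u-50:u+50],(400,400),interpolation=2)
cv2.imwrite('pics/e.png',np.hstack([g(p,u,v),g(p2,a,b)])[:,:,::-1])
E
```

```text
6.92 [0.5013 0.1952 0.1705] [0.09 0.11 0.43] 0.618 0.0
8.3 [0.5014 0.1954 0.0726] [-0.12  1.3  -0.64] 0.617 0.0
8.66 [0.501  0.1953 0.0725] [-1.69 -0.81  2.56] 0.278 28.6
9.69 [0.5001 0.195  0.1592] [-1.05  0.57 -1.38] 0.275 28.03
12.05 [0.5375 0.0021 0.1246] [ 0.4  -1.02 -0.82] 0.275 28.04
```

View pics/w3.png

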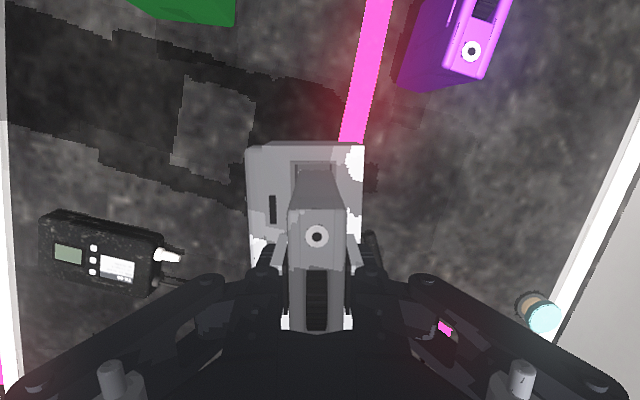

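View pics/e.png

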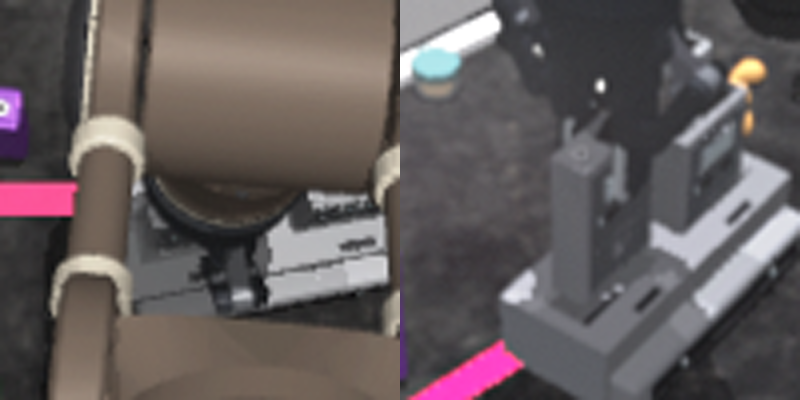

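The receiver is held upright in the gripper (socket at (317,237) in the wrist view), square to the dock and above the bay. I'll lower it with a force check.

```bash
python3 - <<'E'
from h import *
st=lambda:(lambda o:print(round(o['time_s'],2),o['tool_pos'].round(4),np.round(o['force'],2),round(float(np.max(o['grasp_force'])),2)))(monitor.get_obs())
f0=np.array(monitor.get_obs()['force']);z=.124;ok=True
while z>.0851:
    z=max(z-.004,.0850)
    bot.move_linear([*BAY,z],rate=.05)
    df=np.array(monitor.get_obs()['force'])-f0; 
    if np.linalg.norm(df)>4: print(round(z,4),df.round(2))
    if np.linalg.norm(df)>14: ok=False;break
st()
if ok:
    bot.command_gripper(.62);bot.hold(.2);st()
    o=monitor.get_obs()
    bot.move_linear([*BAY,.19],rate=.12);st()
    bot.command_gripper(0,25)
    q=BAY+np.array([0.0,-.06])
    bot.move_linear([BAY[0],BAY[1]-.06,.27],rate=.15);bot.hold(.2)
    p=cams.read_camera('wrist');import pickle;pickle.dump(p,open('w4.pkl','wb'))
    cv2.imwrite('pics/w4.png',p['frame'][:,:,::-1]);st()
E
```

```text
14.7 [0.5371 0.0021 0.0851] [-1.52 -0.23  0.46] 28.37
15.29 [0.5371 0.0022 0.085 ] [ 0.23 -0.02  0.16] 0.0
16.32 [0.5362 0.0022 0.1891] [ 0.52  0.74 -0.09] 0.0
17.93 [ 0.5365 -0.0572  0.269 ] [-0.08 -0.66  0.36] 0.0
```

View pics/w4.png

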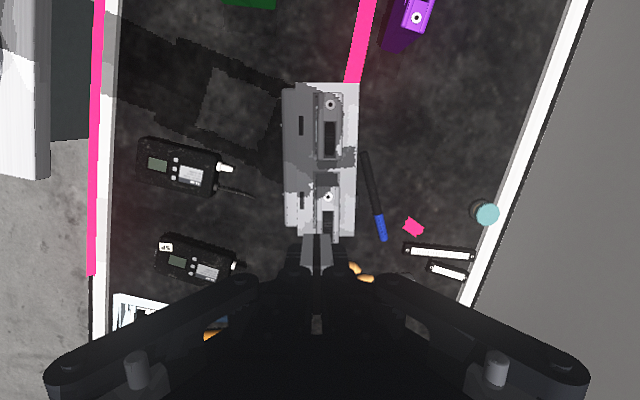

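Both receivers look seated at the same height, sockets at (330,104) and (328,197). First stroke now, under force control.

```bash
cat >> h.py <<'E'
U=np.array([-np.sin(YAW),np.cos(YAW)])
RV=down(np.pi/2+YAW)
def F(n=4):
    a=[]
    for _ in range(n): a.append(monitor.get_obs()['force']);bot.hold(.01)
    a=np.mean(a,0);return np.array([a[0]*np.cos(YAW)+a[1]*np.sin(YAW),a[:2]@U,a[2]])
def stroke(zstart,L=.020,s0=-.0215,fz=6.5,step=.002,rate=.04,stop=None):
    P=lambda s,z:[*(BAY+U*s),z]
    s=s0;z=zstart;bot.move_linear(P(s,z+.004),rate=.12,rot=RV);bot.hold(.15);f0=F(8)
    bot.move_linear(P(s,z),rate=.04)
    log=[]
    while True:
        f=F(3)-f0
        if f[2]>1.5: break
        if z<.112: print('no contact');return z,log
        z-=.0006;bot.move_linear(P(s,z),rate=.02)
    zc=z
    for _ in range(4):
        if abs(f[2]-fz)<1: break
        z-=np.clip((fz-f[2])/8000*.7,-.0006,.0004);bot.move_linear(P(s,z),rate=.02);f=F(3)-f0
    print('contact z',round(zc,4),'start',round(z,4),f.round(1))
    while s<s0+L-1e-6:
        s+=step;z-=np.clip((fz-f[2])/8000*.6,-.0006,.0004)
        bot.move_linear(P(s,z),rate=rate);f=F(3)-f0
        log.append((round(s*1e3,1),round(z*1e3,2),*f.round(1)))
        if f[2]>11: print('high');break
        if stop and f[1]<-stop: print('stop force');break
    bot.move_linear(P(s,z+.012),rate=.1)
    return zc,log
E
python3 - <<'E'
from h import *
import pickle
p=pickle.load(open('w4.pkl','rb'));print('sockets',unp(p,[[330,104],[328,197]],.1088),'exp',BAY+U*.021)
a=np.array([F(1) for _ in range(10)]);print('noise',a.std(0))
bot.move_linear([*(BAY-U*.0215),.15],rate=.15,rot=RV)
zc,l=stroke(.128)
for x in l: print(*x)
print(monitor.get_obs()['time_s'])
E
```

```text
sockets [[ 0.53294305  0.02318692  0.1088    ]
 [ 0.55138148 -0.06539519  0.1088    ]] exp [0.5325197 0.0227165]
noise [0.64129248 0.46088122 0.41012488]
contact z 0.1202 start 0.1197 [-0.2 -0.5  5.9]
-19.5 119.63 -0.4 -2.0 5.6
-17.5 119.56 -0.1 -3.0 7.2
-15.5 119.61 -1.2 -2.8 7.4
-13.5 119.68 -0.7 -3.1 8.8
-11.5 119.85 -1.1 -1.9 8.2
-9.5 119.98 -0.1 -2.3 7.5
-7.5 120.06 -0.4 -2.8 7.0
-5.5 120.09 -0.2 -2.8 6.8
-3.5 120.12 -0.2 -2.5 6.7
-1.5 120.14 -0.6 -2.2 6.0
27.2167
```

The stroke rolls the wheel cleanly, at about 2.8 N along the rim. I'll repeat it with stop detection.

```bash
python3 - <<'E'
from h import *
for i in range(2):
    zc,l=stroke(.1225,stop=4.8)
    print([(x[0],x[1],x[3],x[4]) for x in l],monitor.get_obs()['time_s'])
    if min(x[3] for x in l)<-4.8: break
E
```

```text
contact z 0.1195 start 0.1189 [-0.6  0.2  5.7]
[(-19.5, np.float64(118.88), np.float64(-2.2), np.float64(5.6)), (-17.5, np.float64(118.81), np.float64(-1.8), np.float64(6.2)), (-15.5, np.float64(118.78), np.float64(-2.1), np.float64(7.8)), (-13.5, np.float64(118.88), np.float64(-2.6), np.float64(8.4)), (-11.5, np.float64(119.02), np.float64(-2.7), np.float64(7.9)), (-9.5, np.float64(119.13), np.float64(-2.0), np.float64(7.4)), (-7.5, np.float64(119.19), np.float64(-1.9), np.float64(7.0)), (-5.5, np.float64(119.23), np.float64(-2.2), np.float64(6.9)), (-3.5, np.float64(119.26), np.float64(-2.7), np.float64(6.6)), (-1.5, np.float64(119.26), np.float64(-2.4), np.float64(4.9))] 32.975
contact z 0.1189 start 0.1181 [-0.5 -0.7  5.8]
[(-19.5, np.float64(118.0), np.float64(-2.4), np.float64(5.7)), (-17.5, np.float64(117.93), np.float64(-2.6), np.float64(6.3)), (-15.5, np.float64(117.92), np.float64(-2.9), np.float64(7.7)), (-13.5, np.float64(118.01), np.float64(-3.8), np.float64(8.6)), (-11.5, np.float64(118.17), np.float64(-3.0), np.float64(8.2)), (-9.5, np.float64(118.3), np.float64(-3.0), np.float64(8.2)), (-7.5, np.float64(118.43), np.float64(-2.9), np.float64(6.9)), (-5.5, np.float64(118.46), np.float64(-3.1), np.float64(6.3)), (-3.5, np.float64(118.45), np.float64(-4.5), np.float64(6.8)), (-1.5, np.float64(118.47), np.float64(-4.4), np.float64(6.6))] 39.2833
```

The force climbed at the end of the third stroke, which suggests the stop. I'll confirm with one more short stroke.

```bash
python3 - <<'E'
from h import *
zc,l=stroke(.1215,L=.014)
print([tuple(float(v) for v in (x[0],x[1],x[3],x[4])) for x in l],monitor.get_obs()['time_s'])
bot.move_linear([BAY[0],BAY[1]-.06,.27],rate=.15,rot=down(np.pi/2));bot.hold(.2)
p=cams.read_camera('wrist');cv2.imwrite('pics/w5.png',p['frame'][:,:,::-1])
print(monitor.get_obs()['time_s'])
E
```

```text
contact z 0.1179 start 0.1171 [-0.4  0.2  5.9]
[(-19.5, 117.1, -2.2, 6.3), (-17.5, 117.09, -2.4, 7.1), (-15.5, 117.13, -2.6, 8.1), (-13.5, 117.25, -4.6, 8.8), (-11.5, 117.42, -4.9, 9.0), (-9.5, 117.61, -4.2, 7.4), (-7.5, 117.68, -5.2, 7.4)] 45.0417
46.4417
```

View pics/w5.png

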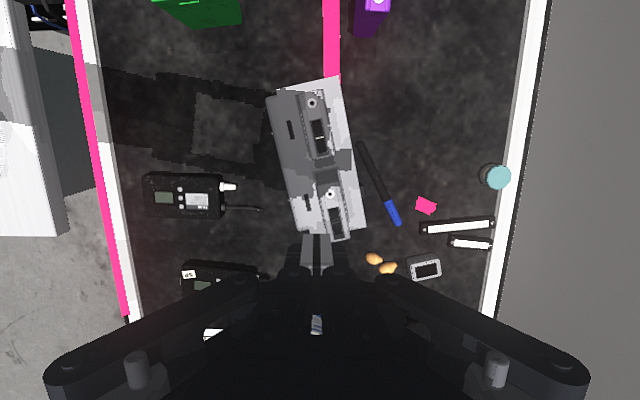

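Both receivers are still seated, with sockets at (312,103) and (330,194). The force rose only mid-stroke, so I'll do one more to make sure of the stop.

```bash
python3 - <<'E'
from h import *
zc,l=stroke(.1195,L=.016,fz=7)
print([tuple(float(v) for v in (x[0],x[1],x[3],x[4])) for x in l],monitor.get_obs()['time_s'])
E
```

```text
contact z 0.1183 start 0.1173 [-0.1  0.4  5.7]
[(-19.5, 117.16, -2.6, 6.1), (-17.5, 117.1, -3.1, 6.7), (-15.5, 117.08, -3.3, 8.0), (-13.5, 117.15, -5.2, 8.9), (-11.5, 117.29, -5.8, 8.5), (-9.5, 117.4, -5.1, 8.7), (-7.5, 117.53, -5.2, 7.7), (-5.5, 117.58, -5.0, 7.1)] 52.4667
```

The force profile and rim height match the previous stroke, so the wheel is against its stop. I'll retreat and hand in.

```bash
python3 - <<'E'
from h import *
t=monitor.get_obs()['tool_pos']
bot.move_linear([t[0],t[1],.24],rate=.12);bot.hold(.3)
p=cams.read_camera('wrist');print([r['extent'] for r in cams.outline_of(p,'receiver')][:3],monitor.get_obs()['force'].round(2))
print(bot.close_job(),monitor.get_obs()['time_s'])
E
```

```text
[[317.0, 182.4, 31.7, 78.6], [406.3, 51.8, 66.0, 92.7], [214.7, 27.2, 95.9, 49.3]] [-0.27  0.33 -0.41]
the job is handed in; nothing more can be done
the job is handed in; nothing more can be done
```

I handed the job in without getting a verdict back: the receiver is seated in the free bay facing the same way as its neighbour, and the wheel was stroked until two strokes in a row showed the same climbing drag, which I read as the off stop, with measured forces staying at 9 N or below.

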